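# Ready the chisel that fits the groove

### The job

Look which board lies on the green grip mat, draw from the angled rack the chisel that fits its groove (dark handle: wide blade, for the wide groove; pale handle: narrow blade, for the narrow groove), and turn it level, bevel side up, ready to pare: blade in line with that groove and centred on it, its cutting edge over the groove and a few centimetres above the wood. Finish while still holding it there, steady and in the air; do not let it touch either board, leave the other chisel and the gouge in the rack, and do not disturb the mallet, the strop and the carved bear.

Things in the scene. Friction and masses are not known exactly. Their poses are not given: they have to be found in the camera images.
- rack: fixed wooden rack, base 170 x 264, 128 mm high, origin under its centre, front at -x. It holds three tools, +x along the rack's +x but 40 deg below level, handles leaning out to the front and up; their origins at x -45, y -72, 0 or 72, z 100 mm, ferrules on the upper board. Slots (26 x 8 mm) are closed all round: a tool leaves only backwards along its own axis, free after 120 mm
- chisel_wide: WIDE chisel, DARK brown handle, ~160 g. Origin on its axis, front face of the brass ferrule (22 mm across, 14 long); +x along the tool to the edge 120 mm ahead, +z out of the bevel side. Blade 22 mm wide, 4 thick, flat back at -z. Octagonal handle from 14 to 116 mm behind the origin, 28 mm across flats (flats face +y and -y). Balances 5 to 15 mm ahead of the origin. Starts in any rack slot
- chisel_wide_tip (a point): middle of the wide chisel's cutting edge: 120 mm ahead of its origin, 2 mm to its -z
- chisel_wide_grip (a point): point on the axis of this chisel's handle, 60 mm behind its origin, near the handle's middle
- chisel_narrow: NARROW chisel, PALE wooden handle, ~130 g. Origin on its axis, front face of the brass ferrule (22 mm across, 14 long); +x along the tool to the edge 120 mm ahead, +z out of the bevel side. Blade 12 mm wide, 6 thick, flat back at -z. Octagonal handle from 14 to 116 mm behind the origin, 28 mm across flats (flats face +y and -y). Balances 5 to 15 mm ahead of the origin. Starts in any rack slot
- chisel_narrow_tip (a point): middle of the narrow chisel's cutting edge: 120 mm ahead of its origin, 2 mm to its -z
- chisel_narrow_grip (a point): point on the axis of this chisel's handle, 60 mm behind its origin, near the handle's middle
- gouge: gouge, BLACK handle, not needed, ~140 g. Origin on its axis, front face of the brass ferrule (22 mm across, 14 long); +x along the tool to the edge 120 mm ahead, +z out of the hollow side. Blade a channel 17 mm wide. Octagonal handle from 14 to 116 mm behind the origin, 28 mm across flats (flats face +y and -y). Balances 5 to 15 mm ahead of the origin. Starts in any rack slot
- mat: green grip mat, 260 x 200 x 4 mm, fixed on the bench; the board to be worked lies on it. Origin under its centre
- board_wide: pale wooden board, 160 x 96 x 22 mm, firmly fixed where it lies (on the mat or on the grey card sheet at the right), with one straight WIDE groove, 23 mm wide and 8 mm deep, along the middle of its top through its whole length. Origin under its centre; x runs along the groove, top face at z 22 mm
- board_narrow: the same pale wooden board, but with a NARROW groove, 13 mm wide and 8 mm deep. Firmly fixed, on the mat or on the card sheet. Origin under its centre; x runs along the groove, top face at z 22 mm
- mallet: turned carver's mallet standing on its head, 80 mm across and 228 mm high, to the left of the rack. Origin under its centre. Leave it
- strop: paddle strop lying flat, green face up, 45 x 265 mm, 17 mm high, in front of the rack. Origin under the middle of its 170 mm long face part; the paddle's handle points to its +y. Leave it
- bear: dark carved bear sitting, 72 mm across and 124 mm high, between the strop and the mallet, left of the rack's front. Origin under its centre. Leave it

How it is judged (in metres and radians):
On the way:
1. the chisel that fits the groove of the board on the mat is held and drawn clear of the rack (((horizontal distance between board_wide and mat below 0.08 m and contact force between chisel_wide and the fingers above 1 N and contact force between chisel_wide and rack below 0.1 N and distance of chisel_wide_tip from where it was at the start of the episode above 0.11 m and height (world z) of chisel_wide_tip above 0.08 m) or (horizontal distance between board_narrow and mat below 0.08 m and contact force between chisel_narrow and the fingers above 1 N and contact force between chisel_narrow and rack below 0.1 N and distance of chisel_narrow_tip from where it was at the start of the episode above 0.11 m and height (world z) of chisel_narrow_tip above 0.08 m))), for 0.1 s.
At the end, for the whole second after the job is handed in: fitting chisel held, touching nothing else, at rest, bevel up, level within 11 deg, in line with the groove within 10 deg, mid-edge within 10 mm of its centre line, within 75 mm of its middle and 9 to 81 mm above the board; other tools and bystanders within 30 mm of their starts (((horizontal distance between board_wide and mat below 0.08 m and contact force between chisel_wide and the fingers above 1 N and contact force between chisel_wide and rack below 0.1 N and angle between chisel_wide's own z axis and vertical below 0.2 rad and angle between the x axis of chisel_wide and the x axis of board_wide, either way round below 0.18 rad and y of chisel_wide_tip in the frame of board_wide between -0.01 and 0.01 m and x of chisel_wide_tip in the frame of board_wide between -0.075 and 0.075 m and z of chisel_wide_tip in the frame of board_wide between 0.031 and 0.103 m and contact force between chisel_wide and board_wide below 0.1 N and contact force between chisel_wide and board_narrow below 0.1 N and contact force between chisel_wide and mat below 0.1 N and contact force between chisel_wide and mallet below 0.1 N and contact force between chisel_wide and bear below 0.1 N and contact force between chisel_wide and strop below 0.1 N and linear speed of chisel_wide below 0.03 m/s and distance of chisel_narrow_grip from where it was at the start of the episode below 0.03 m) or (horizontal distance between board_narrow and mat below 0.08 m and contact force between chisel_narrow and the fingers above 1 N and contact force between chisel_narrow and rack below 0.1 N and angle between chisel_narrow's own z axis and vertical below 0.2 rad and angle between the x axis of chisel_narrow and the x axis of board_narrow, either way round below 0.18 rad and y of chisel_narrow_tip in the frame of board_narrow between -0.01 and 0.01 m and x of chisel_narrow_tip in the frame of board_narrow between -0.075 and 0.075 m and z of chisel_narrow_tip in the frame of board_narrow between 0.031 and 0.103 m and contact force between chisel_narrow and board_wide below 0.1 N and contact force between chisel_narrow and board_narrow below 0.1 N and contact force between chisel_narrow and mat below 0.1 N and contact force between chisel_narrow and mallet below 0.1 N and contact force between chisel_narrow and bear below 0.1 N and contact force between chisel_narrow and strop below 0.1 N and linear speed of chisel_narrow below 0.03 m/s and distance of chisel_wide_grip from where it was at the start of the episode below 0.03 m)) and distance of each of gouge, mallet, bear, strop from where it was at the start of the episode below 0.03 m); the arm keeps its last pose, push and grip.
It fails at once if the chisel that does not fit is drawn (moved 40 mm) ((horizontal distance between board_wide and mat below 0.08 m and distance of chisel_narrow_grip from where it was at the start of the episode above 0.04 m) or (horizontal distance between board_narrow and mat below 0.08 m and distance of chisel_wide_grip from where it was at the start of the episode above 0.04 m)).
It fails at once if the gouge, mallet, bear or strop is disturbed (moved 40 mm) (distance of any of gouge, mallet, bear, strop from where it was at the start of the episode above 0.04 m).
It fails at once if a chisel strikes a board (over 1 N) (contact force between any of chisel_wide, chisel_narrow and board_wide above 1 N or contact force between any of chisel_wide, chisel_narrow and board_narrow above 1 N).
It also fails if it takes over 43 s, if anything falls off the work surface, if the arm or the gripper's body presses on something with over 40 N, if the wrist force passes 120 N, or if a joint passes its speed limit or range.

### The arm

A 7-joint arm with a two-finger parallel gripper is mounted at the origin on the work surface. World frame = base frame: x ahead of the robot, y to its left, z up, the work surface at z = 0. Lengths are in m, angles in degrees, forces in N, time in s.
With the tool pointing down it reaches from about 0.425 to 0.875 m from the base axis. Payload 8.4 kg.
Tool frame: the origin (TCP) lies on the mounting face of the last link; the fingertips stand 182 mm ahead of it and the grasp point (between the pads) lies ahead of it (env.pinch_z is the z of the grasp point in the tool frame, in m); z points along the fingers, y is the line along which they close (so a half turn about z gives the same grasp; the last joint's range is limited). The gripper opens to 87 mm and grips with 3 to 60 N. Pads are 19 mm wide; open, the fingers measure 117 mm over their backs; the gripper's body (75 mm by 190 mm) begins 51 mm behind the grasp point.
Start: joints at [70.405, 19.091, 2.286, 83.961, -0.768, 76.965, -3.352], TCP at [0.156, -0.631, 0.405] pointing down, gripper open.
Joint ranges: [-147.57, 147.57], [-21.85, 119.76], [-74.77, 79.35], [14.55, 137.4], [-85.83, 265.84], [4.83, 119.75], [-152.11, 152.11]. Speed limits (degrees/s): [127.2, 127.2, 159.86, 159.86, 180, 180, 180].

### API

Orientations are given as [roll, pitch, yaw] about the fixed x, y, z axes, in that order (R = Rz(yaw) Ry(pitch) Rx(roll)).
In Python, from plant import env gives the robot as it stands.
- The arm moves only by the tool shift_gripper, called after "Emit:" by a JSON object that holds its "op" and its "data". Schema: {"type":"object","properties":{"plan":{"type":"array","items":{"type":"array","prefixItems":[{"type":"array","items":{"type":"number"},"minItems":3,"maxItems":3},{"type":"array","items":{"type":"number"},"minItems":3,"maxItems":3}],"minItems":2,"maxItems":2},"minItems":1,"maxItems":20},"aperture":{"type":"number"},"force":{"type":"number"},"only":{"type":"string"},"quiet":{"type":"boolean"},"lines":{"type":"string"}},"required":["plan"],"additionalProperties":false}. plan is a list of rows, 1 to 20 of them, each written [[dx, dy, dz], [rx, ry, rz]]: dx, dy, dz in units of 50 mm, then a rotation vector rx, ry, rz in units of 4 degrees; each row shifts and turns the commanded pose from where the row before left it, along the tool's axes as they then stand; what a row does not reach is not made up. A row lasts 1/12 s, in which the tool goes at most 0.0417 m and 7.16 degrees, less where a joint would pass 70% of its speed; a pose out of reach is approached as far as the arm can. aperture is the finger opening in m, set as the call begins (left out keeps the last). The fingers move at their own pace and stop on an object; force is the grip in N (left out, the last holds). Time passes only in rows, so rows that do not move let the fingers close. The tool returns the time, the measured TCP pose, the force, the opening and the grip force at its end. only (a regular expression) keeps the lines of the reply that match it, lines (a string "A,B") keeps lines A to B, and quiet returns only ok. Input that does not fit is refused with a message, and nothing moves.
- env.get_obs(): the state, without advancing time (a new reading comes with each control period).
- env.get_image(name): name is "scene" or "top" or "wrist"; returns (picture, depth): 400x640x3 uint8, red, green, blue; 400x640 float32, m along the optical axis (not along the pixel's ray), 0 where there is no reading.
- env.get_calibration(name): a dict with "K" (3x3 intrinsics, pixels), "k1" (the pictures are not rectified: a ray, as slopes to the right and down, at radius r is drawn at 1 + k1 r^2 times it, then the intrinsics apply), "eye" and "orientation" of the camera in the world. Camera axes: x right, y down, z forward; pixel columns grow to the right and rows downward; lengths in m; the calibration is good to about 2 mm. A picture is of the moment at which its call begins: read the wrist's pose just before it. get_calibration takes no time and is no camera call; for the wrist camera it gives the pose at the moment of the call.
- env.sign_off(): hands the job in; it is judged then, once.
The state is a dict: "clock": time; "qpos": joint angles; "dq": joint speeds; "joint_efforts": joint torques, N m; "ee_pos": TCP position; "tool_rot": TCP orientation; "force": force on the tool from outside, world axes, zero at the start; "moment": the same for the moment, N m; "grip_width": finger opening in m; "finger_force": force on a finger pad.
Only numpy, scipy, OpenCV 4.12 (cv2) and the standard library are available. Lean on these libraries where they do the work, as an engineer would, in place of code of your own. Each camera call takes 0.05 s, during which the arm holds its last target. There are 200 camera calls.

## Working session

There is one attempt and no reset: what is moved stays moved. The work goes in short steps, Python scripts to look and compute and a tool call to move; the robot and the scene stay as the last step left them, time stands still between calls to the robot, and variables do not carry over. Pictures are saved under pics/ and viewed, at most 10 in all, crops included, and the job is handed in when it is done.

```bash
ls; mkdir -p pics
```

Run:
```python
from plant import env
import cv2
o=env.get_obs();print(o['clock'],o['ee_pos'],o['tool_rot'],o['grip_width'],env.pinch_z)
for n in('scene','top'):
    im,d=env.get_image(n);cv2.imwrite(f'pics/{n}0.png',im[:,:,::-1]);c=env.get_calibration(n);print(n,c)
    import numpy as np;np.savez(f'{n}0.npz',im=im,d=d)
```

```text
pics
plant.py
0.0 [ 0.15621247 -0.63077784  0.4038699 ] [-1.79910143e+02  6.47019712e-03  1.39075111e+01] 0.0873342328886962 0.1635
scene {'K': array([[445.49610784,   0.        , 320.97497313],
       [  0.        , 445.49610784, 196.25376008],
       [  0.        ,   0.        ,   1.        ]]), 'k1': 0.00930488721714207, 'eye': array([ 1.21709015, -0.57229551,  1.12619778]), 'orientation': array([-139.52454959,   -1.06136275,   47.34729363])}
top {'K': array([[459.43203914,   0.        , 321.49355378],
       [  0.        , 459.43203914, 193.48441955],
       [  0.        ,   0.        ,   1.        ]]), 'k1': -0.10901619083764355, 'eye': array([0.39858468, 0.00199721, 1.54099616]), 'orientation': array([-173.00825428,    0.49542986,  -90.95575527])}
```

View pics/scene0.png

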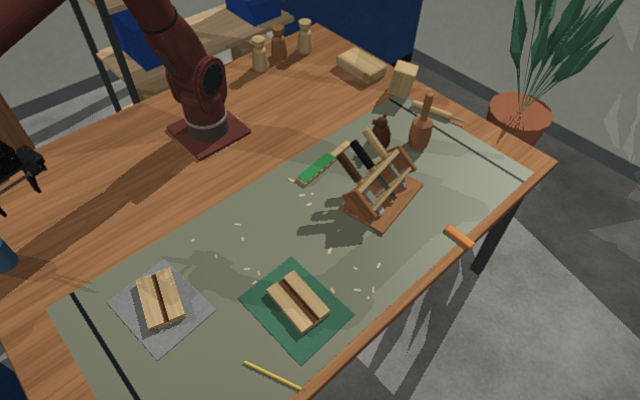

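View pics/top0.png

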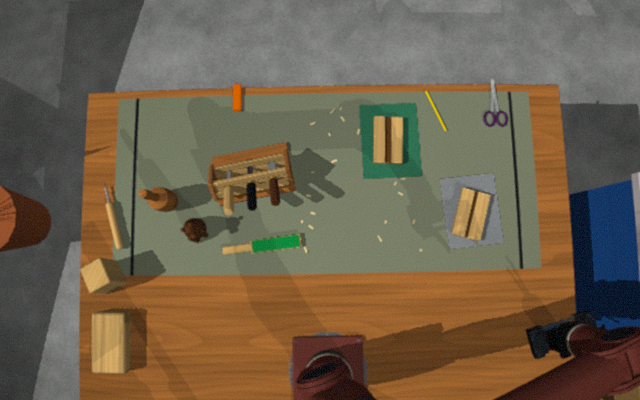

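The top view shows the rack at about (250,175), with handles pale (228,200), black (252,195) and dark (275,190). The mat board is at (389,140) and the card board at (472,212). I'll enlarge both areas.

Create h.py:
```python
import numpy as np,cv2
from scipy.spatial.transform import Rotation as R
from plant import env
def ray(c,uv):
    K=c['K'];p=cv2.undistortPoints(np.array([[uv]],float),K,np.array([c['k1'],0,0,0,0.]))[0,0]
    return np.array(c['eye']),R.from_euler('xyz',c['orientation'],degrees=True).apply([p[0],p[1],1])
def atz(c,uv,z):
    e,d=ray(c,uv);return e+d*(z-e[2])/d[2]
def tri(a,b):
    A=[];y=[]
    for e,d in(a,b):
        d=d/np.linalg.norm(d);P=np.eye(3)-np.outer(d,d);A.append(P);y.append(P@e)
    x=np.linalg.solve(sum(A),sum(y));
    return x,[np.linalg.norm(P@x-q) for P,q in zip(A,y)]
def dep(c,uv,d):
    e,r=ray(c,uv);return e+r*d[int(round(uv[1])),int(round(uv[0]))]
```

Run:
```python
import numpy as np,cv2
t=np.load('top0.npz')['im'][:,:,::-1];s=np.load('scene0.npz')['im'][:,:,::-1]
z=lambda i,f:cv2.resize(i,None,fx=f,fy=f,interpolation=cv2.INTER_CUBIC)
a=z(t[135:225,200:300],4);b=z(t[95:185,350:430],5)
cv2.imwrite('pics/c1.png',np.hstack([a,cv2.resize(b,(400,450))[:360]]))
c=z(s[120:240,330:430],4);d=z(s[260:360,240:350],4)
cv2.imwrite('pics/c2.png',np.hstack([c[:400],d[:400,:400]]))
```

```text
(no output)
```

View pics/c1.png

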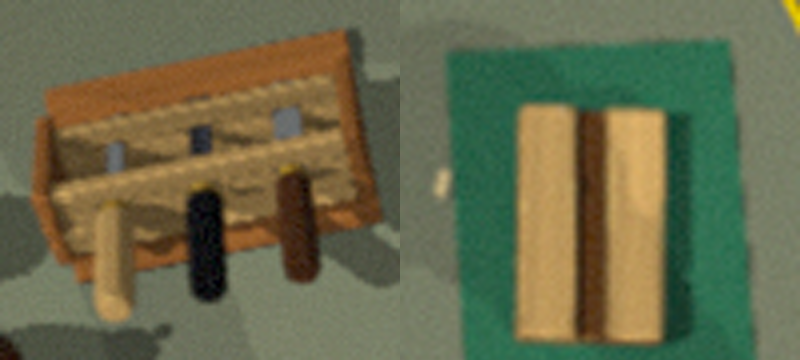

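View pics/c2.png

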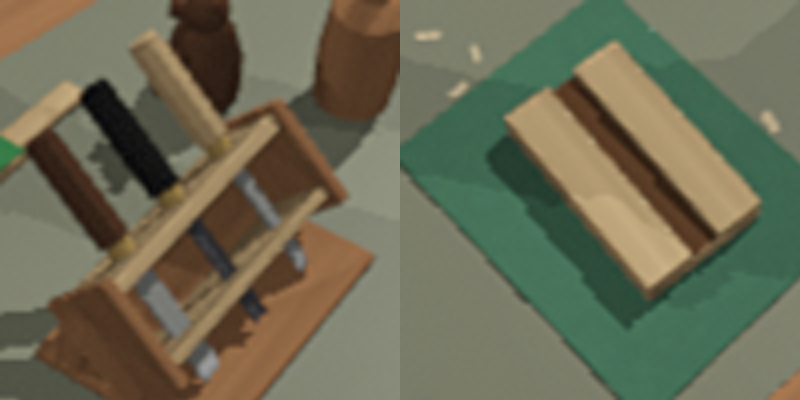

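The mat board's groove is about 32 px of the board's 148 px, roughly 21 mm, so it is the wide groove. I need the dark handle, which is in the right-hand slot with the wide blade visible. Next I triangulate.

Run:
```python
from h import *
ct=env.get_calibration('top');cs=env.get_calibration('scene')
dt=np.load('top0.npz')['d'];ds=np.load('scene0.npz')['d']
A=lambda x,y:(200+(x+.5)/4-.5,135+(y+.5)/4-.5)
B=lambda x,y:(350+(x-400+.5)/5-.5,95+(y+.5)/5-.5)
C=lambda x,y:(330+(x+.5)/4-.5,120+(y+.5)/4-.5)
D=lambda x,y:(240+(x-400+.5)/4-.5,260+(y+.5)/4-.5)
np.set_printoptions(precision=4,suppress=True)
L={'ferP':(A(110,203),C(222,147)),'ferB':(A(202,188),C(175,193)),'ferD':(A(291,170),C(123,247)),
'endP':(A(115,308),C(146,42)),'endB':(A(208,288),C(95,92)),'endD':(A(302,270),C(42,146)),
'b++':(B(517,104),D(758,205)),'b+-':(B(665,110),D(648,290)),'b-+':(B(517,340),D(612,41)),'b--':(B(665,343),D(508,118))}
P={}
for k,(u,v) in L.items():
    x,e=tri(ray(ct,u),ray(cs,v));P[k]=x;print(k,x,np.round(e[0],4),dep(ct,u,dt),dep(cs,v,ds))
c=np.mean([P[k] for k in P if k[0]=='b'],0);ax=P['b++']+P['b+-']-P['b-+']-P['b--']
print('board',c,np.degrees(np.arctan2(ax[1],ax[0])),np.linalg.norm(ax)/2)
z=.026;q=[atz(ct,L[k][0],z)for k in('b++','b+-','b-+','b--')];ax=q[0]+q[1]-q[2]-q[3];print('z26',np.mean(q,0),np.degrees(np.arctan2(ax[1],ax[0])),np.linalg.norm(ax)/2)
for g in((591,110),(592,335)):print('groove',atz(ct,B(*g),.018))
for k in 'PBD':
    a=P['fer'+k]-P['end'+k];print(k,np.linalg.norm(a),np.degrees(np.arctan2(a[1],a[0])),np.degrees(np.arcsin(a[2]/np.linalg.norm(a))))
a=P['ferP']-P['ferD'];print('rack yaw',np.degrees(np.arctan2(-a[0],a[1])),np.linalg.norm(a))
```

```text
ferP [0.604  0.3083 0.105 ] 0.0032 [0.6053 0.3095 0.1108] [0.6046 0.3023 0.1085]
ferB [0.6155 0.2358 0.1089] 0.001 [0.6148 0.235  0.1183] [0.6159 0.2338 0.1103]
ferD [0.6282 0.1645 0.1076] 0.0019 [0.6285 0.1653 0.1139] [0.629  0.1607 0.1106]
endP [0.5177 0.2936 0.1688] 0.0012 [0.5161 0.2904 0.179 ] [0.5271 0.2838 0.1809]
endB [0.5313 0.2225 0.1671] 0.0003 [0.5298 0.2202 0.1805] [0.5401 0.2128 0.1792]
endD [0.5441 0.1518 0.163 ] 0.0003 [0.5425 0.1501 0.177 ] [0.5552 0.1403 0.1786]
b++ [ 0.8493 -0.1713  0.0189] 0.0034 [ 0.8553 -0.1701  0.0059] [ 0.8482 -0.175   0.0213]
b+- [ 0.8444 -0.2691  0.0241] 0.0001 [ 0.8504 -0.273   0.0033] [ 0.842  -0.2671  0.017 ]
b-+ [ 0.6864 -0.1641  0.0194] 0.0012 [ 0.6905 -0.1651  0.0015] [ 0.677  -0.1584  0.0012]
b-- [ 0.6843 -0.2607  0.022 ] 0.0024 [ 0.6856 -0.2652  0.0075] [ 0.6873 -0.2598  0.0254]
board [ 0.7661 -0.2163  0.0211] -2.7730748073419345 0.16171666848718433
z26 [ 0.7653 -0.2153  0.026 ] -2.1745258882238696 0.16265008473531262
groove [ 0.8467 -0.2194  0.018 ]
groove [ 0.6899 -0.2141  0.018 ]
P 0.10838240753417466 9.68879838083914 -36.11998588649056
B 0.1032678280360925 8.93907169091697 -34.308946528720575
D 0.10148909998010587 8.600203242775173 -33.04964872817599
rack yaw 9.556961055452657 0.14579779598199474
```

Add to h.py:
```python
def T(pos,eul):return np.array(pos,float),R.from_euler('xyz',eul,degrees=True)
def delta(p,r,cp=None,cr=None):
    if cp is None:
        o=env.get_obs();cp,cr=T(o['ee_pos'],o['tool_rot'])
    d=cr.inv().apply(p-cp);w=(cr.inv()*r).as_rotvec(degrees=True)
    print('d',d.round(4),'rot',w.round(2))
def frame(yaw,pitch,tilt):
    "chisel rot; gripper rot closing on chisel y; tilt=degrees of hand off -chisel z, rearwards"
    C=R.from_euler('yz',[pitch,yaw],degrees=True)
    return C,C*R.from_euler('x',180,degrees=True)*R.from_euler('y',tilt,degrees=True)
```

Run:
```python
from h import *
C,G=frame(9.5,40,15)
print(G.as_euler('xyz',degrees=True),G.apply([0,0,1]))
g=np.array([.630,.165,.100])+C.apply([-.048,0,0])
p=g-G.apply([0,0,env.pinch_z+.10]);print(g,p)
delta(p,G)
```

```text
[180.   25.    9.5] [-0.41682231 -0.06975213 -0.90630779]
[0.59373415 0.15893118 0.13085381] [0.70356682 0.17731086 0.36966591]
d [ 0.7256 -0.6528  0.0352] rot [  0.88 -24.98   4.36]
```

The rows are not in the units I measure in: shifts go in units of 50 mm and turns go in units of 4 degrees. I convert before sending: 0.028 m is 0.56, -0.025 m is -0.5.

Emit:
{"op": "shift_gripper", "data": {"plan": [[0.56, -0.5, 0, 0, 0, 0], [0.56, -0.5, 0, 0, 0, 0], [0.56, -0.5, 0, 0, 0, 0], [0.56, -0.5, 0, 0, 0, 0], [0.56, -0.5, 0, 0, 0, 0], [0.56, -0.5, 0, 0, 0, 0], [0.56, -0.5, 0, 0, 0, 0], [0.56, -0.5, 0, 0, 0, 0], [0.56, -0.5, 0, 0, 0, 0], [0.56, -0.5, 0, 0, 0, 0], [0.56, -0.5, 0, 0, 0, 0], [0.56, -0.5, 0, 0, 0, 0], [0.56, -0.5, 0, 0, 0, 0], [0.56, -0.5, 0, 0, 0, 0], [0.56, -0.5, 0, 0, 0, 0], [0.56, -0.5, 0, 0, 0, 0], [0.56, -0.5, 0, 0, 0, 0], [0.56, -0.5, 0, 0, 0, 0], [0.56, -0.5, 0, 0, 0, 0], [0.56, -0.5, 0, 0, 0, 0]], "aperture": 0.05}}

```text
refused: plan[0]: [0.56, -0.5, 0, 0, 0, 0] is too long (schema: maxItems 2). Nothing was moved.
```

Wrong form. The message asks for rows with the three-number parts in brackets of their own, so I'll send the same numbers that way.

Emit:
{"op": "shift_gripper", "data": {"plan": [[[0.56, -0.5, 0], [0, 0, 0]], [[0.56, -0.5, 0], [0, 0, 0]], [[0.56, -0.5, 0], [0, 0, 0]], [[0.56, -0.5, 0], [0, 0, 0]], [[0.56, -0.5, 0], [0, 0, 0]], [[0.56, -0.5, 0], [0, 0, 0]], [[0.56, -0.5, 0], [0, 0, 0]], [[0.56, -0.5, 0], [0, 0, 0]], [[0.56, -0.5, 0], [0, 0, 0]], [[0.56, -0.5, 0], [0, 0, 0]], [[0.56, -0.5, 0], [0, 0, 0]], [[0.56, -0.5, 0], [0, 0, 0]], [[0.56, -0.5, 0], [0, 0, 0]], [[0.56, -0.5, 0], [0, 0, 0]], [[0.56, -0.5, 0], [0, 0, 0]], [[0.56, -0.5, 0], [0, 0, 0]], [[0.56, -0.5, 0], [0, 0, 0]], [[0.56, -0.5, 0], [0, 0, 0]], [[0.56, -0.5, 0], [0, 0, 0]], [[0.56, -0.5, 0], [0, 0, 0]]], "aperture": 0.05}}

```text
clock: 1.77
ee_pos: [0.5803, -0.0095, 0.4045]
tool_rot: [-180.0, 0.0, 13.9]
force: [0.3, -0.6, 0.5]
grip_width: 0.0499
finger_force: 0.0
```

Emit:
{"op": "shift_gripper", "data": {"plan": [[[0.56, -0.5, 0], [0, 0, 0.25]], [[0.56, -0.5, 0], [0, 0, 0.25]], [[0.56, -0.5, 0], [0, 0, 0.25]], [[0.56, -0.5, 0], [0, 0, 0.25]], [[0.56, -0.5, 0], [0, 0, 0.1]], [[0.52, -0.5, 0], [0, 0, 0]], [[0, 0, 0], [0, -1.5625, 0]], [[0, 0, 0], [0, -1.5625, 0]], [[0, 0, 0], [0, -1.5625, 0]], [[0, 0, 0], [0, -1.5625, 0]], [[0, 0, 0], [0, 0, 0]], [[0, 0, 0], [0, 0, 0]]]}}

```text
clock: 2.77
ee_pos: [0.713, 0.1695, 0.4028]
tool_rot: [-180.0, 24.9, 9.5]
force: [0.1, -0.4, -0.6]
grip_width: 0.0502
finger_force: 0.0
```

Run:
```python
from h import *
C,G=frame(9.5,40,15)
g=np.array([.630,.165,.100])+C.apply([-.048,0,0])
delta(g-G.apply([0,0,env.pinch_z+.10]),G);print(env.get_obs()['qpos'])
```

```text
d [ 0.0067 -0.0092  0.0334] rot [-0.02 -0.05  0.02]
[  -1.30217564   42.92381635  -30.41033039   53.98746251   12.99558031
  111.38129694 -107.18124244]
```

Create snap.py:
```python
import sys
from h import *
c=env.get_calibration('wrist');im,d=env.get_image('wrist');n=sys.argv[1]
np.save(n+'.npy',dict(c=c,im=im,d=d),allow_pickle=True);cv2.imwrite(f'pics/{n}.png',im[:,:,::-1])
```

```bash
python3 snap.py w1
```

```text
(no output)
```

Emit:
{"op": "shift_gripper", "data": {"plan": [[[0.06, -0.1, 0.3], [0, 0, 0]], [[0.08, -0.08, 0.3], [0, 0, 0]], [[0, 0, 0], [0, 0, 0]], [[0, 0, 0], [0, 0, 0]]]}}

```text
clock: 3.15
ee_pos: [0.7042, 0.1768, 0.3752]
tool_rot: [180.0, 24.9, 9.5]
force: [-0.3, -0.1, 0.6]
grip_width: 0.0501
finger_force: 0.0
```

```bash
python3 snap.py w2
python3 -c "
import cv2,numpy as np
a=cv2.imread('pics/w1.png');b=cv2.imread('pics/w2.png');cv2.imwrite('pics/w12.png',cv2.resize(np.hstack([a,b]),(800,250)))"
```

```text
(no output)
```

View pics/w2.png

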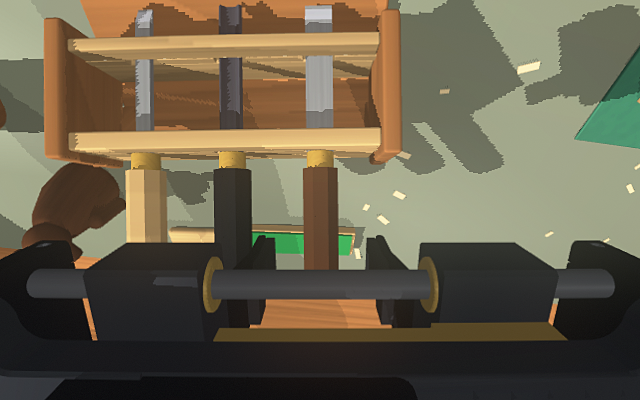

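The wrist view shows the dark handle centred at u≈320 (edges 303 to 338 at row 210). Its ferrule is at (320,151–167) and the wide blade at (319,10–125). The fingertips are symmetric about u≈321.

Run:
```python
from h import *
np.set_printoptions(precision=4,suppress=True)
a=np.load('w1.npy',allow_pickle=True).item();b=np.load('w2.npy',allow_pickle=True).item()
ct=env.get_calibration('top')
def match(u,v,w,h):
    t=b['im'][v-h:v+h+1,u-w:u+w+1];s=a['im'][max(0,v-h-60):v+h+60,u-w-50:u+w+51]
    m=cv2.matchTemplate(s,t,cv2.TM_CCOEFF_NORMED);_,q,_,l=cv2.minMaxLoc(m)
    return (l[0]+u-50,l[1]+max(0,v-h-60)+h),q
for n,u,v in(('ferfront',320,151),('ferback',320,167),('handle',320,200),('ferfrontP',145,152),('ferfrontB',232,151)):
    uv,q=match(u,v,22,9);x,e=tri(ray(a['c'],uv),ray(b['c'],(u,v)))
    D=b['d'][v-2:v+3,u-3:u+4];e0,r=ray(b['c'],(u,v))
    print(n,uv,round(q,2),x,'depth',e0+r*np.median(D))
C,G=frame(9.5,40,15)
o=env.get_obs();p,r=T(o['ee_pos'],o['tool_rot']);print('pinch axis',p+r.apply([0,0,env.pinch_z]),p+r.apply([0,0,env.pinch_z+.1]))
# rows across handle for yaw
for v in(175,225):
  e0,rr=ray(b['c'],(320.5,v));d=np.median(b['d'][v-2:v+3,316:325]);print(v,e0+rr*d)
```

```text
ferfront (310, 142) 0.94 [0.6348 0.1665 0.1098] depth [0.6343 0.1662 0.1086]
ferback (310, 157) 0.85 [0.6211 0.1643 0.1117] depth [0.6263 0.1649 0.119 ]
handle (310, 256) 0.89 [0.8149 0.1907 0.3891] depth [0.6073 0.1617 0.1359]
ferfrontP (151, 143) 0.93 [0.597  0.3134 0.0886] depth [0.6098 0.3034 0.1071]
ferfrontB (232, 142) 0.93 [0.6157 0.2364 0.0973] depth [0.6225 0.2346 0.1079]
pinch axis [0.6367 0.1652 0.2276] [0.5953 0.1582 0.1369]
175 [0.622  0.1638 0.1234]
225 [0.5927 0.1589 0.1483]
```

Run:
```python
from h import *
C,G=frame(9.6,40,15)
g=np.array([.6275,.165,.1005])+C.apply([-.048,0,0])
delta(g-G.apply([0,0,env.pinch_z]),G)
```

```text
d [-0.0008 -0.0014  0.1066] rot [-0.03 -0.15 -0.1 ]
```

In the tool's units: 0.02 m is 0.4, 0.015 m is 0.3.

Emit:
{"op": "shift_gripper", "data": {"plan": [[[0, -0.02, 0.4], [0, 0, 0]], [[-0.02, 0, 0.4], [0, 0, 0]], [[0, 0, 0.4], [0, 0, 0]], [[0, 0, 0.4], [0, 0, 0]], [[0, 0, 0.3], [0, 0, 0]], [[0, 0, 0.22], [0, 0, 0]], [[0, 0, 0], [0, 0, 0]], [[0, 0, 0], [0, 0, 0]]]}}

```text
clock: 3.87
ee_pos: [0.6597, 0.1702, 0.2799]
tool_rot: [180.0, 24.9, 9.5]
force: [0.4, 0.1, 0.2]
grip_width: 0.05
finger_force: 0.0
```

```bash
python3 snap.py w3
```

```text
(no output)
```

View pics/w3.png

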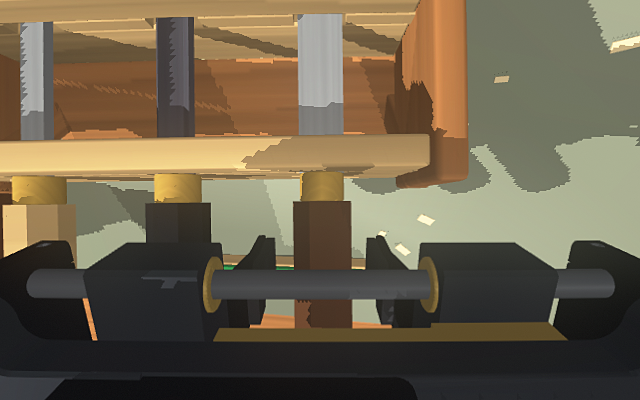

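The handle (u 293 to 351) sits centred between the fingers (275 to 367) with the black handle clear, so I close.

Emit:
{"op": "shift_gripper", "data": {"plan": [[[0, 0, 0], [0, 0, 0]], [[0, 0, 0], [0, 0, 0]], [[0, 0, 0], [0, 0, 0]], [[0, 0, 0], [0, 0, 0]], [[0, 0, 0], [0, 0, 0]], [[0, 0, 0], [0, 0, 0]], [[0, 0, 0], [0, 0, 0]], [[0, 0, 0], [0, 0, 0]]], "aperture": 0, "force": 55}}

```text
clock: 4.58
ee_pos: [0.6594, 0.1704, 0.2792]
tool_rot: [-180.0, 25.0, 9.5]
force: [0.7, -0.8, 2.1]
grip_width: 0.0273
finger_force: 54.9
```

Run:
```python
from h import *
o=env.get_obs();p,r=T(o['ee_pos'],o['tool_rot']);C,G=frame(9.6,40,15)
print('pull 10mm in tool axes',r.inv().apply(C.apply([-.01,0,0])),o['moment'])
```

```text
pull 10mm in tool axes [-9.65853759e-03  1.21190776e-05 -2.59085019e-03] [-0.02124773 -0.46951853  0.046524  ]
```

In the tool's units: -0.00966 m is -0.1932, -0.0026 m is -0.052.

Emit:
{"op": "shift_gripper", "data": {"plan": [[[-0.1932, 0, -0.052], [0, 0, 0]], [[-0.1932, 0, -0.052], [0, 0, 0]], [[-0.1932, 0, -0.052], [0, 0, 0]], [[-0.1932, 0, -0.052], [0, 0, 0]], [[0, 0, 0], [0, 0, 0]]]}}

```text
clock: 5.0
ee_pos: [0.6279, 0.1655, 0.3066]
tool_rot: [-180.0, 25.0, 9.5]
force: [0.8, 0.6, -1.6]
grip_width: 0.0273
finger_force: 54.9
```

```bash
python3 -c "
from plant import env;print(env.get_obs()['moment'],env.get_obs()['qpos'])"
```

```text
[ 0.12512481 -0.63388699 -0.0246563 ] [   3.55343699   36.16215076  -32.42054825   77.34635804   10.98153651
   95.51812473 -109.33113477]
```

In the tool's units: -0.01449 m is -0.2898, -0.0039 m is -0.078.

Emit:
{"op": "shift_gripper", "data": {"plan": [[[-0.2898, 0, -0.078], [0, 0, 0]], [[-0.2898, 0, -0.078], [0, 0, 0]], [[-0.2898, 0, -0.078], [0, 0, 0]], [[-0.2898, 0, -0.078], [0, 0, 0]], [[-0.2898, 0, -0.078], [0, 0, 0]], [[-0.2898, 0, -0.078], [0, 0, 0]], [[-0.2898, 0, -0.078], [0, 0, 0]], [[-0.2898, 0, -0.078], [0, 0, 0]], [[0, 0, 0], [0, 0, 0]], [[0, 0, 0], [0, 0, 0]]]}}

```text
clock: 5.83
ee_pos: [0.5383, 0.1502, 0.3822]
tool_rot: [180.0, 25.0, 9.5]
force: [-0.3, -0.3, -1.8]
grip_width: 0.0272
finger_force: 54.9
```

```bash
python3 snap.py w4
```

Run:
```python
from h import *
C,G=frame(-2.3,0,15)
# hypothetical final: tip at board frame x=0,y=0, 45 mm above top
tip=np.array([.766,-.2165,.026+.045]);g=tip-C.apply([.168,0,-.002])
delta(g-G.apply([0,0,env.pinch_z]),G);print(g-G.apply([0,0,env.pinch_z]),G.as_euler('xyz',degrees=True),env.get_obs()['qpos'])
```

```text
d [0.0256 0.3559 0.1546] rot [ 1.07 39.85 12.  ]
[ 0.55585252 -0.20805961  0.23092887] [180.  -15.   -2.3] [   8.12355299   22.95359909  -35.14962253   87.16702144    5.50182793
   97.86705771 -108.51700376]
```

View pics/w4.png

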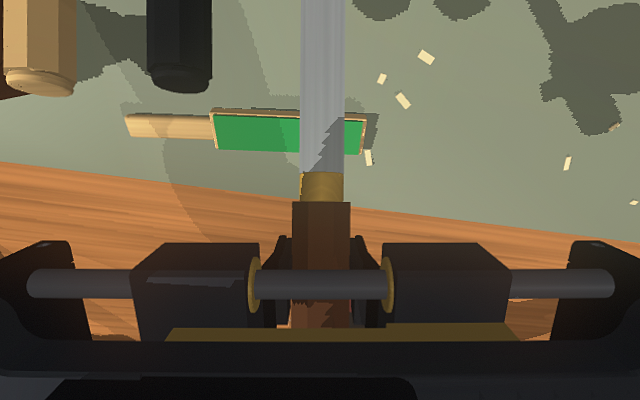

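The chisel sits in the hand exactly as before, with the ferrule at (322,171–200), and it is clear of the rack. I swing it over and level it while staying high.

In the tool's units: 0.03 m is 0.6, 0.02 m is 0.4, 4 degrees is 1.

Emit:
{"op": "shift_gripper", "data": {"plan": [[[0, 0.4, 0], [0, 0, 0]], [[0, 0.6, 0], [0, 0, 0]], [[0, 0.6, 0], [0, 1, 0]], [[0, 0.6, 0], [0, 1, 0]], [[0, 0.6, 0], [0, 1, 0]], [[0, 0.6, 0], [0, 1, 0]], [[0, 0.6, 0], [0, 1, 0]], [[0, 0.6, 0], [0, 1, 0]], [[0, 0.6, 0], [0, 1, 0.6]], [[0, 0.6, 0], [0, 1, 0.6]], [[0, 0.6, 0], [0, 1, 0.6]], [[0, 0.4, 0], [0, 1, 0.6]], [[0, 0, 0], [0, 0, 0.6]], [[0, 0, 0], [0, 0, 0]], [[0, 0, 0], [0, 0, 0]], [[0, 0, 0], [0, 0, 0]]]}}

```text
clock: 7.22
ee_pos: [0.5888, -0.1847, 0.3809]
tool_rot: [-178.1, -14.8, -2.6]
force: [0.1, 0.9, -1.3]
grip_width: 0.0272
finger_force: 54.9
```

Create fin.py:
```python
from h import *
C,G=frame(-2.3,0,15)
tip=np.array([.766,-.2165,.026+.045]);g=tip-C.apply([.168,0,-.002])
p=g-G.apply([0,0,env.pinch_z]);delta(p,G)
o=env.get_obs();print('world',p-o['ee_pos'],o['qpos'],o['moment'])
```

```bash
python3 fin.py
```

```text
d [-0.0691  0.0293  0.136 ] rot [-1.8   0.21 -0.3 ]
world [-0.03298892 -0.02336201 -0.14999618] [ 36.93374307  13.03805151 -25.60471444  96.27599374   1.42211201
  57.67158321 -80.36342846] [0.01410201 0.51166561 0.02341055]
```

Now descend most of the way (tip about 70 mm above), then look.

In the tool's units: 0.022 m is 0.44, -0.013 m is -0.26, -0.6 degrees is -0.15.

Emit:
{"op": "shift_gripper", "data": {"plan": [[[-0.26, 0.1, 0.44], [-0.15, 0, 0]], [[-0.26, 0.1, 0.44], [-0.15, 0, 0]], [[-0.26, 0.1, 0.44], [-0.15, 0, 0]], [[-0.26, 0.1, 0.44], [0, 0, 0]], [[-0.22, 0.12, 0.44], [0, 0, 0]], [[0, 0, 0], [0, 0, 0]], [[0, 0, 0], [0, 0, 0]], [[0, 0, 0], [0, 0, 0]]]}}

```text
clock: 7.88
ee_pos: [0.556, -0.2079, 0.2604]
tool_rot: [-180.0, -15.0, -2.7]
force: [-0.5, -0.1, -1.9]
grip_width: 0.0274
finger_force: 54.9
```

```bash
python3 fin.py
```

Run:
```python
from h import *
for n in('top','scene'):
    im,d=env.get_image(n);np.savez(n+'5.npz',im=im,d=d)
t=np.load('top5.npz')['im'][:,:,::-1];s=np.load('scene5.npz')['im'][:,:,::-1]
cv2.imwrite('pics/f1.png',np.hstack([cv2.resize(t[90:190,345:445],(400,400),interpolation=2),cv2.resize(s[250:350,240:340],(400,400),interpolation=2)]))
```

```bash
python3 snap.py w5
```

```text
d [-0.0078  0.0002  0.0284] rot [ 0.06  0.02 -0.36]
world [-0.00017526 -0.00013945 -0.02943277] [ 38.28138969  16.64319041 -23.95374512 107.12414854   4.69364266
  43.06442449 -79.61144469] [0.03104739 0.48247956 0.0185742 ]
```

View pics/f1.png

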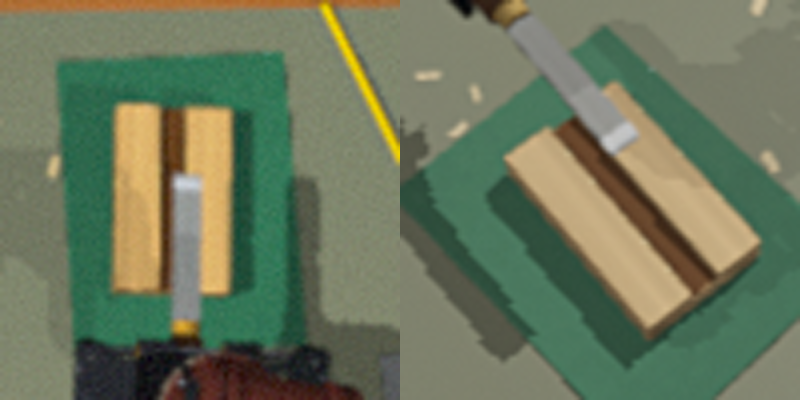

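View pics/w5.png

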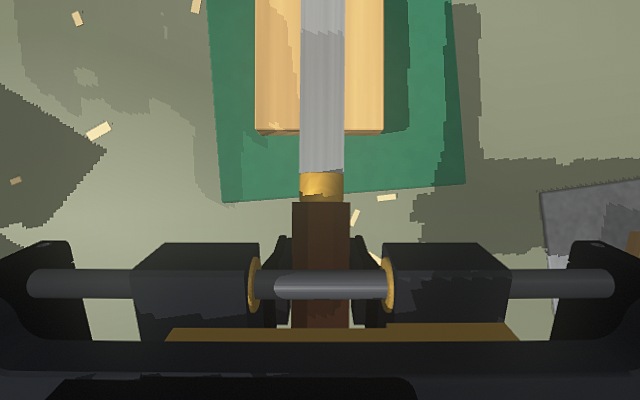

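The chisel is level over the groove. In the top crop the edge middle is at (188,176), and in the scene crop it is at (625,143). I measure it against the board.

Run:
```python
from h import *
np.set_printoptions(precision=4,suppress=True)
ct=env.get_calibration('top');cs=env.get_calibration('scene')
A=lambda x,y:(345+(x+.5)/4-.5,90+(y+.5)/4-.5)
D=lambda x,y:(240+(x-400+.5)/4-.5,250+(y+.5)/4-.5)
tip,e=tri(ray(ct,A(188,176)),ray(cs,D(625,143)));print('tip',tip,e)
f,e=tri(ray(ct,A(186,320)),ray(cs,D(518,20)));print('fer',f,e);a=tip-f;print(np.linalg.norm(a),np.degrees(np.arctan2(a[1],a[0])),np.degrees(np.arcsin(a[2]/np.linalg.norm(a))))
q=[atz(ct,A(*k),.026)for k in((114,103),(234,107),(114,292),(231,295))];x=q[0]+q[1]-q[2]-q[3];print('top',np.mean(q,0),np.degrees(np.arctan2(x[1],x[0])))
q=[atz(cs,D(*k),.026)for k in((758,245),(648,330),(612,81),(508,158))];x=q[0]+q[1]-q[2]-q[3];print('scene',np.mean(q,0),np.degrees(np.arctan2(x[1],x[0])))
for g in((174,112),(174,165)):print('groove top',atz(ct,A(*g),.024))
# wrist: board edges
b=np.load('w5.npy',allow_pickle=True).item()
for v in(5,125):
  l=atz(b['c'],(255,v),.026);r=atz(b['c'],(384,v),.026);print('wrist board mid',(l+r)/2,np.linalg.norm(l-r))
for v in (5,165):print('wrist blade mid',atz(b['c'],(322,v),.1))
```

```text
tip [ 0.7655 -0.218   0.1   ] [np.float64(0.0004350780910479088), np.float64(0.0004350780910478869)]
fer [ 0.6473 -0.2117  0.1028] [np.float64(0.0006724123900513506), np.float64(0.0006724123900512886)]
0.11842425202693561 -3.056218157266099 -1.3306211728476784
top [ 0.7653 -0.2158  0.026 ] -2.6252326524319294
scene [ 0.7678 -0.2184  0.026 ] -3.3823229340493532
groove top [ 0.8414 -0.2195  0.024 ]
groove top [ 0.7949 -0.2177  0.024 ]
wrist board mid [ 0.7779 -0.2169  0.026 ] 0.09516824675439264
wrist board mid [ 0.6893 -0.2127  0.026 ] 0.09492705436285907
wrist blade mid [ 0.7321 -0.2162  0.1   ]
wrist blade mid [ 0.6515 -0.2124  0.1   ]
```

The tip is within 2 mm of the centre line, in line within about 1° and level. I lower it about 27 mm and let it settle.

Emit:
{"op": "shift_gripper", "data": {"plan": [[[-0.036, 0, 0.13], [0, 0, 0]], [[-0.036, 0, 0.13], [0, 0, 0]], [[-0.036, 0, 0.13], [0, 0, 0]], [[-0.036, 0, 0.13], [0, 0, 0]], [[0, 0, 0], [0, 0, 0]], [[0, 0, 0], [0, 0, 0]], [[0, 0, 0], [0, 0, 0]], [[0, 0, 0], [0, 0, 0]], [[0, 0, 0], [0, 0, 0]], [[0, 0, 0], [0, 0, 0]]]}}

```text
clock: 8.87
ee_pos: [0.5546, -0.2088, 0.2322]
tool_rot: [-180.0, -14.9, -2.8]
force: [0.1, 0.2, -2.0]
grip_width: 0.027
finger_force: 54.9
```

```bash
python3 fin.py; python3 snap.py w6
```

Run:
```python
from h import *
a,b=[np.load(n+'.npy',allow_pickle=True).item()['im'][165:235,285:360].astype(int) for n in('w5','w6')]
print('in-hand change',abs(a-b).mean(),env.get_obs()['dq'].round(4))
```

```text
d [ 0.0009 -0.0008  0.0015] rot [ 0.09  0.1  -0.46]
world [ 0.00125857  0.00077444 -0.00125497] [ 37.80855928  18.56536244 -23.41332972 108.50579255   5.86093811
  39.95671826 -80.37724559] [0.01436872 0.53859153 0.02338171]
in-hand change 6.299682539682539 [-0.0651  0.0863  0.1597  0.0487  0.0772 -0.0728 -0.0402]
```

```bash
python3 -c "
from plant import env;print(env.sign_off())"
```

```text
the job is handed in; nothing more can be done
None
```

The job is handed in, but the sign-off returned no verdict: the dark-handled wide chisel is held level, bevel up, over the wide groove of the board on the mat. Its edge is about 46 mm above the wood and within about 2 mm of the groove's centre line.

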